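Stroke test of a touch sensor along its printed line

ROBOT

A 7-joint arm with a two-finger parallel gripper is mounted at the origin on a cart in front of the work surface, level with it; the furniture and walls round the work are solid. World frame = base frame: x ahead of the robot, y to its left, z up, the work surface at z = 0. Lengths are in m, angles in rad, forces in N, time in s.
With the tool pointing down it reaches from about 0.4 to 0.875 m from the base axis. Payload 19.3 kg.
Tool frame: the origin (TCP) lies between the finger pads, 19 mm behind the fingertips; this is the grasp point; z points along the fingers, y is the line along which they close (so a half turn about z gives the same grasp; the last joint's range is limited). The gripper opens to 85 mm and grips with 20 to 120 N. Pads are 22 mm wide; open, the fingers measure 114 mm over their backs; the gripper's body (76 mm by 85 mm) begins 54 mm behind the grasp point. The pads swing forward as they close: fully open they stand 13 mm farther back than shut.
Start: joints at [-1.33, 0.521, -0.036, 1.599, 0.021, 1.021, -0.113], TCP at [0.191, 0.595, 0.25] pointing down, gripper open.
Joint ranges: [-2.91, 2.91], [-0.3, 2.13], [-1.5, 1.42], [0.17, 2.43], [-1.26, 4.41], [0.16, 1.93], [-2.52, 2.52]. Speed limits (rad/s): [1.89, 1.89, 2.39, 2.39, 3.01, 3.01, 3.01].

INTERFACE

Orientations are given as [roll, pitch, yaw] about the fixed x, y, z axes, in that order (R = Rz(yaw) Ry(pitch) Rx(roll)).
In Python, from workcell import * gives the robot as it stands. The module is installed in compiled form; this text tells all that it offers.
- The arm moves only by the tool play_rows, never from a script. Its argument "deltas" is a list of rows, each a list of 7 numbers: the shift along the tool's x, y, z in units of 500 mm (1.0 is 500 mm), then the turn, a rotation vector about the tool's x, y, z in units of 120 degrees (1.0 is 120 degrees), then the closure, from 0 (fully open) to 1 (shut). A call has 1 to 10 rows; each row is the pose to reach, as a shift and turn from the pose commanded when the call began, along the tool's axes at that moment; what a row does not reach only later rows make up. A row lasts 1/10 s, in which the tool goes at most 50 mm and 8.59 degrees, less where a joint would pass 70% of its speed; a pose out of reach is approached as far as the arm can. A call with a number of a shift or a turn outside -1 to 1 is refused whole. A call with a gripper value outside its range is refused whole. The fingers move at their own pace and stop on an object; "newtons" is the grip in N (left out, the last holds). Time passes only in rows, so rows that repeat a pose let the fingers close. It gives the time, the measured TCP pose, the force, the opening and the grip force at its end, in the units of the state.
- observe(): the state, without advancing time (a new reading comes with each control period).
- grab_frame(name): name is "scene" or "top"; returns the picture (480x640x3 uint8, red, green, blue); there is no depth.
- get_calibration(name): a dict with "fovy" (degrees; the focal length in pixels is half the picture's height over the tangent of half this angle, whatever the lens; pixels are square), "cx", "cy" (the principal point, pixels), "k1" (the pictures are not rectified: a ray, as slopes to the right and down, at radius r is drawn at 1 + k1 r^2 times it, then the intrinsics apply), "xyz" and "rotation" of the camera in the world. Camera axes: x right, y down, z forward; pixel columns grow to the right and rows downward; lengths in m; the calibration is good to about 2 mm. A picture is of the moment at which its call begins. get_calibration takes no time and is no camera call.
- job_done(): hands the job in; it is judged then, once.
The state is a dict: "clock": time; "qpos": joint angles; "qd": joint speeds; "joint_efforts": joint torques, N m; "position": TCP position; "tool_rot": TCP orientation; "force": force on the tool from outside, world axes, zero at the start; "moment": the same for the moment, N m; "grip_width": finger opening in m; "finger_force": force on a finger pad.
Only numpy, scipy, OpenCV 4.12 (cv2) and the standard library are available. Lean on these libraries where they do the work, as an engineer would, in place of code of your own. Each camera call takes 0.05 s, during which the arm holds its last target. There are 200 camera calls.

TASK

Test the touch sensor: with the fingertips pointing down, stroke along the blue wavy line on its white sprung plate, over all the black dots from the end with the green button to the end with the red button, without lifting off on the way. Press lightly, so that the plate sinks a little but never reaches its bottom stop, and touch the plate only along the line. Finish holding still with the fingertips still lightly pressing on the last dot, the one next to the red button; pick nothing up and leave the loose things around the sensor where they are.

Things in the scene. Friction and masses are not known exactly. Their poses are not given: they have to be found in the camera images.
- touch_unit: touch-sensor unit fixed to the desk: grey housing 124 x 284 x 18 mm (its own x, y, z) with a white sensing plate 104 x 212 mm on top. Origin: centre of the underside, on the desk; z up, y along the housing. The top of the white plate is 34 mm above the desk at rest, 16 mm above the housing.
- touch_plate (a joint): how far the white plate is pushed down, in m: 0 at rest (top stop), 0.008 at the bottom stop. It stays level, springs back, and takes about 1.3 N to start moving and about 0.8 N more for each mm.
- mark0 (a point): centre of black dot 0 of 9 (0 to 8, 9 mm across) on the thin blue wavy line printed on the white plate, at the plate's top surface; it sinks with the plate. Dot 0 is the end of the line at the unit's -y end; in the unit's frame the dots lie at y = -0.085 + 0.02125 i, x = 0.025 sin(pi y / 0.085), and the line follows that same curve between them.
- mark1 (a point): centre of black dot 1 of 9 (0 to 8, 9 mm across) on the thin blue wavy line printed on the white plate, at the plate's top surface; it sinks with the plate.
- mark2 (a point): centre of black dot 2 of 9 (0 to 8, 9 mm across) on the thin blue wavy line printed on the white plate, at the plate's top surface; it sinks with the plate.
- mark3 (a point): centre of black dot 3 of 9 (0 to 8, 9 mm across) on the thin blue wavy line printed on the white plate, at the plate's top surface; it sinks with the plate.
- mark4 (a point): centre of black dot 4 of 9 (0 to 8, 9 mm across) on the thin blue wavy line printed on the white plate, at the plate's top surface; it sinks with the plate.
- mark5 (a point): centre of black dot 5 of 9 (0 to 8, 9 mm across) on the thin blue wavy line printed on the white plate, at the plate's top surface; it sinks with the plate.
- mark6 (a point): centre of black dot 6 of 9 (0 to 8, 9 mm across) on the thin blue wavy line printed on the white plate, at the plate's top surface; it sinks with the plate.
- mark7 (a point): centre of black dot 7 of 9 (0 to 8, 9 mm across) on the thin blue wavy line printed on the white plate, at the plate's top surface; it sinks with the plate.
- mark8 (a point): centre of black dot 8 of 9 (0 to 8, 9 mm across) on the thin blue wavy line printed on the white plate, at the plate's top surface; it sinks with the plate. The end of the line at the unit's +y end.
- start_button: green round button, 22 mm across, 5.5 mm high, fixed on one end of the housing's top, 37 mm beyond the end of the plate's line along the unit's y (at mark0's end or mark8's end, which varies): the stroke starts at this end. Origin: centre of its underside, 18 mm above the desk.
- finish_button: red round button of the same size on the other end of the housing: the stroke finishes at this end. Origin: centre of its underside.
- marker: loose red and white marker lying on the desk along its y, 17 x 134 x 18 mm, on the unit's -x side; origin: centre of underside. Leave it alone.
- amber_vial: loose amber vial with black cap, 22 mm across, 48 mm tall, beside the unit on its +x side; origin: centre of underside. Leave it alone.
- red_stopper: loose red stopper, 27 mm across, 24 mm tall, beside the unit on its +x side; origin: centre of underside. Leave it alone.
- petri_dish: loose clear petri dish with lid, 59 mm across, 16 mm tall, beside the unit on its +x side; origin: centre of underside. Leave it alone.

How it is judged:
On the way, in this order (a step that is already met when the one before it is completed fails the run):
1. fingertips lightly press the plate at the first mark, beside the green button (TCP within 9 mm of it, seen from above) (((horizontal distance between start_button and mark0 below 0.07 m and horizontal distance between the grasp point and mark0 below 0.009 m) or (horizontal distance between start_button and mark8 below 0.07 m and horizontal distance between the grasp point and mark8 below 0.009 m)) and value of joint touch_plate above 0.0003 m and contact force between the fingers and touch_unit above 0.3 N), for 0.05 s.
2. fingertips lightly press the plate at the mark 2 of 9 (TCP within 9 mm of it, seen from above) (((horizontal distance between start_button and mark0 below 0.07 m and horizontal distance between the grasp point and mark1 below 0.009 m) or (horizontal distance between start_button and mark8 below 0.07 m and horizontal distance between the grasp point and mark7 below 0.009 m)) and value of joint touch_plate above 0.0003 m and contact force between the fingers and touch_unit above 0.3 N), for 0.05 s.
3. fingertips lightly press the plate at the mark 3 of 9 (TCP within 9 mm of it, seen from above) (((horizontal distance between start_button and mark0 below 0.07 m and horizontal distance between the grasp point and mark2 below 0.009 m) or (horizontal distance between start_button and mark8 below 0.07 m and horizontal distance between the grasp point and mark6 below 0.009 m)) and value of joint touch_plate above 0.0003 m and contact force between the fingers and touch_unit above 0.3 N), for 0.05 s.
4. fingertips lightly press the plate at the mark 4 of 9 (TCP within 9 mm of it, seen from above) (((horizontal distance between start_button and mark0 below 0.07 m and horizontal distance between the grasp point and mark3 below 0.009 m) or (horizontal distance between start_button and mark8 below 0.07 m and horizontal distance between the grasp point and mark5 below 0.009 m)) and value of joint touch_plate above 0.0003 m and contact force between the fingers and touch_unit above 0.3 N), for 0.05 s.
5. fingertips lightly press the plate at the mark 5 of 9 (TCP within 9 mm of it, seen from above) (((horizontal distance between start_button and mark0 below 0.07 m and horizontal distance between the grasp point and mark4 below 0.009 m) or (horizontal distance between start_button and mark8 below 0.07 m and horizontal distance between the grasp point and mark4 below 0.009 m)) and value of joint touch_plate above 0.0003 m and contact force between the fingers and touch_unit above 0.3 N), for 0.05 s.
6. fingertips lightly press the plate at the mark 6 of 9 (TCP within 9 mm of it, seen from above) (((horizontal distance between start_button and mark0 below 0.07 m and horizontal distance between the grasp point and mark5 below 0.009 m) or (horizontal distance between start_button and mark8 below 0.07 m and horizontal distance between the grasp point and mark3 below 0.009 m)) and value of joint touch_plate above 0.0003 m and contact force between the fingers and touch_unit above 0.3 N), for 0.05 s.
7. fingertips lightly press the plate at the mark 7 of 9 (TCP within 9 mm of it, seen from above) (((horizontal distance between start_button and mark0 below 0.07 m and horizontal distance between the grasp point and mark6 below 0.009 m) or (horizontal distance between start_button and mark8 below 0.07 m and horizontal distance between the grasp point and mark2 below 0.009 m)) and value of joint touch_plate above 0.0003 m and contact force between the fingers and touch_unit above 0.3 N), for 0.05 s.
8. fingertips lightly press the plate at the mark 8 of 9 (TCP within 9 mm of it, seen from above) (((horizontal distance between start_button and mark0 below 0.07 m and horizontal distance between the grasp point and mark7 below 0.009 m) or (horizontal distance between start_button and mark8 below 0.07 m and horizontal distance between the grasp point and mark1 below 0.009 m)) and value of joint touch_plate above 0.0003 m and contact force between the fingers and touch_unit above 0.3 N), for 0.05 s.
9. fingertips lightly press the plate at the last mark, beside the red button (TCP within 9 mm of it, seen from above) (((horizontal distance between start_button and mark0 below 0.07 m and horizontal distance between the grasp point and mark8 below 0.009 m) or (horizontal distance between start_button and mark8 below 0.07 m and horizontal distance between the grasp point and mark0 below 0.009 m)) and value of joint touch_plate above 0.0003 m and contact force between the fingers and touch_unit above 0.3 N), for 0.05 s.
At the end, for the whole second after the job is handed in: The fingers still press the plate on the last dot by the red button (TCP within 10 mm of it seen from above, plate 0.3 to 7.2 mm down and at rest, contact over 0.3 N), and the marker, vial, stopper and petri dish are within 12 mm of where they started (((horizontal distance between start_button and mark0 below 0.07 m and horizontal distance between the grasp point and mark8 below 0.01 m) or (horizontal distance between start_button and mark8 below 0.07 m and horizontal distance between the grasp point and mark0 below 0.01 m)) and value of joint touch_plate between 0.0003 and 0.0072 m and contact force between the fingers and touch_unit above 0.3 N and velocity of joint touch_plate between -0.005 and 0.005 m/s and distance of each of marker, amber_vial, red_stopper, petri_dish from where it was at the start of the episode below 0.012 m); the arm keeps its last pose, push and grip.
It fails at once if plate pressed down to its bottom stop (more than 7.2 mm) (value of joint touch_plate above 0.0072 m).
It fails at once if plate touched away from the line (TCP more than 18 mm from every dot, seen from above, with the plate pressed) (value of joint touch_plate above 0.0003 m and contact force between the fingers and touch_unit above 0.3 N and horizontal distance between the grasp point and mark0 above 0.018 m and horizontal distance between the grasp point and mark1 above 0.018 m and horizontal distance between the grasp point and mark2 above 0.018 m and horizontal distance between the grasp point and mark3 above 0.018 m and horizontal distance between the grasp point and mark4 above 0.018 m and horizontal distance between the grasp point and mark5 above 0.018 m and horizontal distance between the grasp point and mark6 above 0.018 m and horizontal distance between the grasp point and mark7 above 0.018 m and horizontal distance between the grasp point and mark8 above 0.018 m).
It fails at once if fingers lifted off (or not yet put down) between the ends of the line: plate not pressed, TCP 25 to 50 mm above the plate and within 11 mm of one of the seven dots between the end ones (value of joint touch_plate below 0.0003 m and z of the grasp point in the frame of mark4 between 0.025 and 0.05 m and (horizontal distance between the grasp point and mark1 below 0.011 m or horizontal distance between the grasp point and mark2 below 0.011 m or horizontal distance between the grasp point and mark3 below 0.011 m or horizontal distance between the grasp point and mark4 below 0.011 m or horizontal distance between the grasp point and mark5 below 0.011 m or horizontal distance between the grasp point and mark6 below 0.011 m or horizontal distance between the grasp point and mark7 below 0.011 m)).
It fails at once if the marker, vial, stopper or petri dish moved by more than 12 mm or lifted (distance of any of marker, amber_vial, red_stopper, petri_dish from where it was at the start of the episode above 0.012 m).
It also fails if it takes over 42 s, if anything falls off the work surface, if the arm or the gripper's body presses on something with over 40 N, if the wrist force passes 120 N, or if a joint passes its speed limit or range.

## Working session

There is one attempt and no reset: what is moved stays moved. The work goes in short steps, Python scripts to look and compute and a tool call to move; the robot and the scene stay as the last step left them, time stands still between calls to the robot, and variables do not carry over. Pictures are saved under pics/ and viewed, at most 10 in all, crops included, and the job is handed in when it is done.

Besides the shell and the picture viewer there is one more tool, called after ">>>" in YAML: its name, and indented under it one key for each argument. play_rows: Moves the arm, as the interface text tells. Its arguments: {"type":"object","properties":{"deltas":{"type":"array"},"newtons":{"type":"number"}},"required":["deltas"]}

```bash
mkdir -p pics && cat > h.py <<'E'
from workcell import *
import numpy as np, cv2
def ray(c,u,v):
    f=240/np.tan(np.radians(c["fovy"])/2)
    d=np.array([(u-c["cx"])/f,(v-c["cy"])/f]); s=d.copy()
    for _ in range(20): s=d/(1+c["k1"]*(s@s))
    return np.array(c["rotation"]).reshape(3,3)@np.array([s[0],s[1],1.])
def onz(c,u,v,z):
    r=ray(c,u,v); p=np.array(c["xyz"]); return p+r*(z-p[2])/r[2]
E
python3 - <<'E'
from h import *
for n in("scene","top"):
    im=grab_frame(n); cv2.imwrite(f"pics/{n}.png",im[:,:,::-1]); print(get_calibration(n))
s=observe();print({k:np.round(v,3) for k,v in s.items()})
E
```

```text
{'fovy': 48.61066938664302, 'cx': 324.5715936766894, 'cy': 246.51925865393744, 'k1': -0.12066495232751409, 'xyz': array([ 0.23463206, -0.50271763,  0.5896261 ]), 'rotation': array([-2.24012298, -0.02249667, -0.51112595])}
{'fovy': 42.32097015921617, 'cx': 328.05720159929706, 'cy': 247.82344455429893, 'k1': -0.035422209587635374, 'xyz': array([0.45696319, 0.06096549, 0.89604149]), 'rotation': array([-3.03678545,  0.00427444, -1.56935963])}
{'clock': np.float64(0.1), 'qpos': array([-1.33 ,  0.522, -0.036,  1.6  ,  0.021,  1.021, -0.113]), 'qd': array([-0.002,  0.   , -0.   , -0.003,  0.001, -0.   ,  0.   ]), 'joint_efforts': array([ 7.0000e-03, -9.2846e+01,  1.9850e+00, -3.7053e+01,  1.8000e-02,
        5.0000e-03,  0.0000e+00]), 'position': array([0.191, 0.595, 0.25 ]), 'tool_rot': array([-3.141,  0.   ,  2.831]), 'force': array([ 0.525, -0.21 ,  1.368]), 'moment': array([-0.025, -0.022, -0.051]), 'finger_force': np.float64(0.0), 'grip_width': np.float64(0.086)}
```

View pics/top.png

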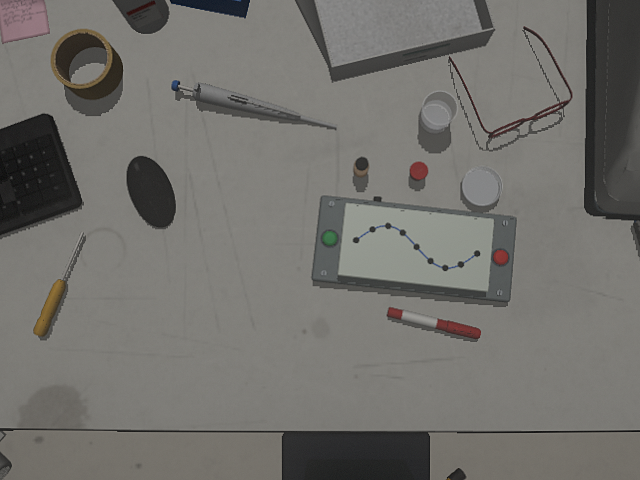

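View pics/scene.png

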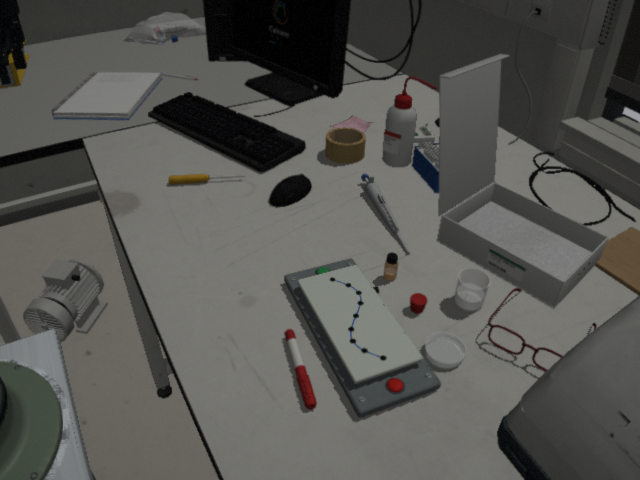

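The top view shows the green button at (330,238) and the red at (501,257). The nine dots run from (356,240) to (477,254). The loose things are above the unit (vial, stopper, dish) and below it (marker). The curve bulges to +x on the green side, so green is at mark8 and the stroke ends at mark0.

```bash
cat >> h.py <<'E'
from scipy.spatial.transform import Rotation as Ro
_g=get_calibration
def get_calibration(n):
    c=dict(_g(n)); c["rotation"]=Ro.from_euler("xyz",c["rotation"]).as_matrix(); return c
E
python3 - <<'E'
from h import *
ty=-0.085+0.02125*np.arange(9); M=np.c_[0.025*np.sin(np.pi*ty/.085),ty]
for n,box in(("top",(345,205,488,285)),("scene",(315,265,400,368))):
    im=cv2.imread(f"pics/{n}.png"); c=get_calibration(n)
    x0,y0,x1,y1=box; g=im[y0:y1,x0:x1].max(2)
    k=cv2.resize(g,None,fx=4,fy=4,interpolation=cv2.INTER_CUBIC)
    m=(k<75).astype(np.uint8); m=cv2.morphologyEx(m,cv2.MORPH_OPEN,cv2.getStructuringElement(2,(11,11)))
    _,_,st,ce=cv2.connectedComponentsWithStats(m)
    P=[]
    for s,q in zip(st[1:],ce[1:]):
        u,v=(q+.5)/4-.5+[x0,y0]; p=onz(c,u,v,.034); P.append(p[:2]); print(n,s[4],np.round([u,v],1),np.round(p,4))
    P=np.array(P); P=P[np.argsort(P[:,1])]
    if len(P)==9:
        a=M-M.mean(0);b=P-P.mean(0);U,S,V=np.linalg.svd(a.T@b);R=(U@V).T
        t=P.mean(0)-R@M.mean(0); print("scale",S.sum()/(a**2).sum(),"yaw",np.arctan2(R[1,0],R[0,0]),"t",t,"res",np.abs(P-(M@R.T+t)).max()); print(np.round(M@R.T+t,4))
c=get_calibration("top")
for nm,u,v,z in(("green",330,238,.0235),("red",501,257,.0235),("vial",361,163,.048),("stop",419,171,.024),("petri",481,187,.016),("mk",391,314,.01),("mk",477,333,.01)):print(nm,onz(c,u,v,z).round(3))
E
```

```text
top 354 [387.7 225.5] [ 0.5793 -0.0189  0.034 ]
top 354 [372. 229.] [0.5742 0.0031 0.034 ]
top 361 [402.3 232.3] [ 0.5696 -0.0392  0.034 ]
top 366 [355.6 239.7] [0.5591 0.0262 0.034 ]
top 353 [416.1 246.5] [ 0.5496 -0.0583  0.034 ]
top 391 [476.7 253.1] [ 0.5404 -0.1431  0.034 ]
top 367 [430.  260.6] [ 0.5298 -0.0776  0.034 ]
top 399 [460.5 264. ] [ 0.5251 -0.12    0.034 ]
top 391 [444.8 267.6] [ 0.5201 -0.0979  0.034 ]
top 4850 [370.2 281.5] [0.5006 0.0061 0.034 ]
scene 209 [329.  266.2] [0.5704 0.056  0.034 ]
scene 304 [316.1 271.2] [0.5463 0.0549 0.034 ]
scene 2208 [380.1 282. ] [ 0.6223 -0.0144  0.034 ]
scene 230 [332.1 279. ] [0.5595 0.0268 0.034 ]
scene 255 [347.9 284.7] [0.5746 0.004  0.034 ]
scene 262 [358.2 292.4] [ 0.5796 -0.0183  0.034 ]
scene 277 [360.1 302.6] [ 0.5701 -0.0385  0.034 ]
scene 12964 [325.9 347.6] [ 0.4821 -0.0908  0.034 ]
scene 296 [355.5 315.4] [ 0.5501 -0.0577  0.034 ]
scene 314 [350.7 328.7] [ 0.5302 -0.0769  0.034 ]
scene 343 [352.4 340.6] [ 0.5206 -0.0971  0.034 ]
scene 348 [364.  350.1] [ 0.5255 -0.1193  0.034 ]
scene 350 [382.7 357.5] [ 0.5408 -0.1423  0.034 ]
green [0.563 0.062 0.023]
red [ 0.536 -0.18   0.023]
vial [0.665 0.019 0.048]
stop [ 0.66  -0.065  0.024]
petri [ 0.638 -0.156  0.016]
mk [ 0.456 -0.025  0.01 ]
mk [ 0.429 -0.147  0.01 ]
```

Both views agree to within 1 mm, and the dots span 170 mm as they should. Next I close the fingers and travel high to above dot 8.

>>> play_rows:
  deltas:
    - [-0.02,-0.016,0,0,0,-0.01,1]
    - [-0.06,-0.05,0,0,0,-0.03,1]
    - [-0.11,-0.09,0,0,0,-0.05,1]
    - [-0.17,-0.14,0,0,0,-0.07,1]
    - [-0.23,-0.19,0,0,0,-0.09,1]
    - [-0.29,-0.24,0,0,0,-0.11,1]
    - [-0.35,-0.29,0,0,0,-0.13,1]
    - [-0.41,-0.34,0,0,0,-0.148,1]
    - [-0.47,-0.39,0,0,0,-0.148,1]
    - [-0.52,-0.43,0,0,0,-0.148,1]
  newtons: 20

```text
clock: 1.1
position: [0.3738, 0.3087, 0.2499]
tool_rot: [-3.141, -0.0, 3.14]
force: [0.3, 0.3, 0.8]
grip_width: 0.0001
finger_force: 0.0
```

>>> play_rows:
  deltas:
    - [-0.03,-0.05,0,0,0,0,1]
    - [-0.08,-0.12,0,0,0,0,1]
    - [-0.13,-0.2,0,0,0,0,1]
    - [-0.18,-0.28,0,0,0,0,1]
    - [-0.23,-0.35,0,0,0,0,1]
    - [-0.28,-0.42,0,0,0,0,1]
    - [-0.32,-0.485,0.0,0,0,0,1]
    - [-0.35,-0.535,0.0,0,0,0,1]
    - [-0.371,-0.564,0.0,0,0,0,1]
    - [-0.371,-0.564,0.0,0,0,0,1]

```text
clock: 2.1
position: [0.5589, 0.0262, 0.2496]
tool_rot: [-3.141, -0.0, 3.137]
force: [-0.3, 0.4, -0.6]
grip_width: -0.0
finger_force: 0.0
```

>>> play_rows:
  deltas:
    - [0,0,0.03,0,0,0,1]
    - [0,0,0.08,0,0,0,1]
    - [0,0,0.14,0,0,0,1]
    - [0,0,0.2,0,0,0,1]
    - [0,0,0.26,0,0,0,1]
    - [0,0,0.31,0,0,0,1]
    - [0,0,0.34,0,0,0,1]
    - [0,0,0.36,0,0,0,1]
    - [0,0,0.36,0,0,0,1]
    - [0,0,0.36,0,0,0,1]

```text
clock: 3.1
position: [0.5583, 0.029, 0.0705]
tool_rot: [3.141, 0.0, 3.141]
force: [0.3, -0.7, 0.3]
grip_width: 0.0002
finger_force: 0.0
```

>>> play_rows:
  deltas:
    - [-0.002,-0.005,0.008,0,0,0,1]
    - [-0.002,-0.005,0.016,0,0,0,1]
    - [-0.002,-0.005,0.022,0,0,0,1]
    - [-0.002,-0.005,0.026,0,0,0,1]
    - [-0.002,-0.005,0.026,0,0,0,1]
    - [-0.002,-0.005,0.026,0,0,0,1]

```text
clock: 3.7
position: [0.5592, 0.0262, 0.057]
tool_rot: [-3.142, -0.0, 3.141]
force: [0.3, 0.2, -0.8]
grip_width: 0.0001
finger_force: 0.0
```

```bash
python3 - <<'E'
from h import *
a=grab_frame("scene")[200:400,270:470]; b=grab_frame("top")[170:330,300:530]
o=np.zeros((600,800,3),np.uint8)
o[:400,:400]=cv2.resize(a,(400,400)); o[:278,400:]=cv2.resize(b,(400,278))
cv2.imwrite("pics/c.png",o[:400,:,::-1])
for _ in range(4): s=observe(); print(s["position"].round(4),s["force"].round(2),s["tool_rot"].round(3)); grab_frame("top")
E
```

```text
[0.5593 0.0262 0.0571] [ 0.43 -0.12  0.78] [3.142 0.    3.141]
[0.5592 0.0261 0.0571] [-0.29  1.03 -0.29] [-3.142  0.     3.141]
[0.5593 0.0262 0.0571] [ 0.34  0.19 -0.01] [3.142 0.    3.141]
[0.5592 0.0262 0.0571] [ 0.59 -1.14 -0.14] [-3.142  0.     3.141]
```

View pics/c.png

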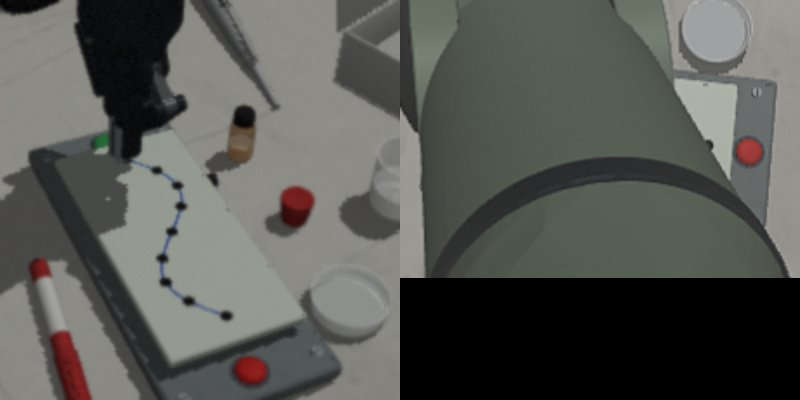

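The scene crop shows the shut fingertips over dot 8, at about (125,155), next to the green button. Now I press to about 3 mm.

>>> play_rows:
  deltas:
    - [0,0,0.003,0,0,0,1]
    - [0,0,0.006,0,0,0,1]
    - [0,0,0.009,0,0,0,1]
    - [0,0,0.012,0,0,0,1]
    - [0,0,0.014,0,0,0,1]
    - [0,0,0.014,0,0,0,1]
    - [0,0,0.014,0,0,0,1]

```text
clock: 4.7
position: [0.5592, 0.0261, 0.05]
tool_rot: [-3.142, -0.0, 3.141]
force: [0.2, 0.2, 3.6]
grip_width: -0.0001
finger_force: 1.8
```

```bash
python3 - <<'E'
from h import *
F=[];P=[]
for _ in range(10): s=observe(); F.append(s["force"]);P.append(s["position"]); grab_frame("top")
print(np.mean(F,0).round(2),np.mean(P,0).round(4))
E
```

```text
[-0.73  0.18  3.33] [0.5592 0.0262 0.05  ]
```

>>> play_rows:
  deltas:
    - [-0.007,-0.009,0,0,0,0,1]
    - [-0.014,-0.018,0,0,0,0,1]
    - [-0.02,-0.027,0,0,0,0,1]
    - [-0.026,-0.036,0,0,0,0,1]
    - [-0.03,-0.045,0,0,0,0,1]
    - [-0.034,-0.054,0,0,0,0,1]
    - [-0.037,-0.063,0,0,0,0,1]
    - [-0.039,-0.072,0,0,0,0,1]
    - [-0.041,-0.081,0,0,0,0,1]
    - [-0.041,-0.09,0,0,0,0,1]

```text
clock: 6.2
position: [0.5799, -0.0192, 0.05]
tool_rot: [3.142, 0.0, 3.141]
force: [-0.1, 2.9, 4.6]
grip_width: -0.0003
finger_force: 1.8
```

>>> play_rows:
  deltas:
    - [0.002,-0.008,0,0,0,0,1]
    - [0.005,-0.017,0,0,0,0,1]
    - [0.009,-0.025,0,0,0,0,1]
    - [0.014,-0.033,0,0,0,0,1]
    - [0.02,-0.04,0,0,0,0,1]
    - [0.028,-0.048,0,0,0,0,1]
    - [0.036,-0.056,0,0,0,0,1]
    - [0.044,-0.064,0,0,0,0,1]
    - [0.052,-0.071,0,0,0,0,1]
    - [0.06,-0.078,0,0,0,0,1]

```text
clock: 7.2
position: [0.5493, -0.0582, 0.05]
tool_rot: [-3.142, 0.0, 3.141]
force: [1.6, 1.6, 3.5]
grip_width: -0.0002
finger_force: 1.8
```

>>> play_rows:
  deltas:
    - [0.008,-0.008,0,0,0,0,1]
    - [0.016,-0.015,0,0,0,0,1]
    - [0.024,-0.023,0,0,0,0,1]
    - [0.032,-0.03,0,0,0,0,1]
    - [0.039,-0.038,0,0,0,0,1]
    - [0.046,-0.046,0,0,0,0,1]
    - [0.051,-0.054,0,0,0,0,1]
    - [0.055,-0.062,0,0,0,0,1]
    - [0.058,-0.07,0,0,0,0,1]
    - [0.059,-0.079,0,0,0,0,1]

```text
clock: 8.2
position: [0.5198, -0.0976, 0.05]
tool_rot: [3.142, -0.0, 3.141]
force: [1.1, 2.9, 3.3]
grip_width: -0.0001
finger_force: 1.8
```

>>> play_rows:
  deltas:
    - [0,-0.009,0,0,0,0,1]
    - [-0.001,-0.018,0,0,0,0,1]
    - [-0.003,-0.027,0,0,0,0,1]
    - [-0.006,-0.036,0,0,0,0,1]
    - [-0.01,-0.044,0,0,0,0,1]
    - [-0.016,-0.054,0,0,0,0,1]
    - [-0.022,-0.063,0,0,0,0,1]
    - [-0.029,-0.072,0,0,0,0,1]
    - [-0.035,-0.081,0,0,0,0,1]
    - [-0.041,-0.09,0,0,0,0,1]

```text
clock: 9.2
position: [0.5408, -0.1427, 0.05]
tool_rot: [-3.142, -0.0, 3.141]
force: [-1.0, 3.0, 3.5]
grip_width: -0.0002
finger_force: 1.8
```

>>> play_rows:
  deltas:
    - [0,0,0,0,0,0,1]
    - [0,0,0,0,0,0,1]
    - [0,0,0,0,0,0,1]
    - [0,0,0,0,0,0,1]
    - [0,0,0,0,0,0,1]

```text
clock: 9.7
position: [0.5406, -0.1423, 0.0501]
tool_rot: [-3.141, 0.0, 3.141]
force: [1.4, -2.0, 3.4]
grip_width: -0.0
finger_force: 1.8
```

```bash
python3 - <<'E'
from h import *
F=[];P=[]
cv2.imwrite("pics/e.png",cv2.resize(grab_frame("scene")[200:420,250:490],(720,600))[:,:,::-1])
for _ in range(10): s=observe(); F.append(s["force"]);P.append(s["position"]); grab_frame("top")
print(np.mean(F,0).round(2),np.mean(P,0).round(4))
E
```

```text
[ 1.55 -2.52  3.41] [ 0.5406 -0.1423  0.05  ]
```

View pics/e.png

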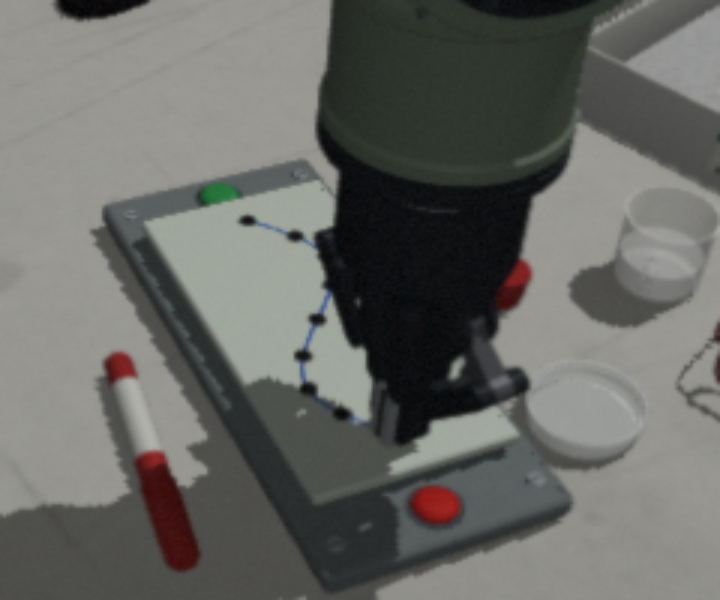

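The fingertips are pressing on the last dot, at about (390,430), next to the red button. The marker and petri dish look unmoved. The push is steady at 3.4 N.

```bash
python3 -c "
from workcell import *
print(job_done())"
```

```text
the job is handed in; nothing more can be done
None
```

I stroked the line from the green-button end to the red-button end without lifting, and handed the job in with the fingertips holding still on the last dot at about 3.4 N (plate roughly 3 mm down); no verdict was returned.

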